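# Slide the drip grate home and stand the mug on it

### The job

The grate of the pouring station has been left lying on the drainer deck beside its drip well. Slide it along the deck, without lifting it off, until it drops into the well and lies flush all round; then stand the olive mug upright in the middle of the grate, setting it down gently, ready for pouring. Leave everything else where it is.

Things in the scene. Friction and masses are not known exactly. Their poses are not given: they have to be found in the camera images.
- station: Low stainless counter-top pouring station, fixed, 190 mm deep (its x, from -96 to +94 mm) and 400 mm long (its y, from -200 to +200 mm). Origin: centre of its underside, on the counter; x points to its rear (away from the robot), y along its length, z up. Its flat top is 40 mm above the counter. Drainer deck at the -y end, drip well at the +y end, low upstand along the rear.
- deck (a point): Centre of the solid flat drainer deck, on its surface (40 mm above the counter): 184 mm (station x) by 226 mm (station y, from -200 to +26 mm), open at its front and at its -y end. The same flat top goes on in front of the well (60 mm wide) and beyond the well's far end (20 mm wide). Axes as the station's.
- upstand (a point): Point at the foot of the upstand's front face, at deck height, half-way along; in the station's frame x = +88, y = 0, z = +40 mm. The upstand is a straight wall, 6 mm thick, 20 mm higher than the deck, running along the whole rear edge (along y), also behind the well, whose rear wall is in line with this face. Axes as the station's.
- well (a point): Centre of the drip well at ledge height: the grate's origin when home (within 2 mm either way). In the station's frame x = +26, y = +103, z = +32 mm. The well is a pocket 124 mm (x) by 154 mm (y) in the flat top, 8 mm deep down to a 10 mm wide ledge all round that carries the grate; inside the ledge is an open basin, 22 mm deeper. Axes as the station's.
- grate: Loose flat grate of darker steel, 120 mm (x) by 150 mm (y), 8 mm thick, about 0.5 kg: a 10 mm wide frame with 7 mm bars along y, no handle. Origin: centre of its underside. It starts flat on the deck, up to 12 degrees askew; its edges can be pushed and it slides freely. Home, its axes lie along the station's and its top is level with the flat top. Square against the upstand it is in line with the well.
- mug: Olive ceramic mug, empty, upright on the counter, loose, about 0.22 kg: straight round body 62 mm in diameter, 80 mm high, wall 4 mm; its loop handle is on its +y side and reaches 68 mm out from the axis. Origin: centre of its underside; z up.
- jigger_cup: Bystander: plain steel measuring cup without handle, 62 mm across the rim, 88 mm high; origin at the centre of its underside. It stands on the counter at one end of the station, the mug at the other (either way round).
- scraper: Bystander: flat stainless bench scraper with a round black handle, 130 mm wide, 90 mm deep, 26 mm high, lying on the counter to the right of the station; origin under the middle of its handle.
- pour_spout: Bystander: red plastic bottle pour spout, 42 mm across its foot, 88 mm high, standing behind the station; origin at the centre of its underside.
- tin: Bystander: round tin with an aluminium lid, 75 mm in diameter and 80 mm high, standing behind the station; origin at the centre of its underside.
- spoon: Bystander: steel spoon 190 mm long lying on the counter to the left of the station; origin under its middle.
- syrup: Bystander: closed amber glass syrup bottle, 68 mm in diameter and 200 mm high, standing far to the right of the station; origin at the centre of its underside.
Things that resemble listed ones, but are neither listed nor needed, are in the scene too. What is meant by the grate is not white, and is the larger of those in its own colour.

How it is judged:
By the outcome, as a careful person would: the job done as asked, in the order asked, and still so for the second after the job is handed in, with the robot touching nothing.
It also fails if it takes over 64 s, if anything falls off the work surface, if the arm or the gripper's body presses on something with over 40 N, if the wrist force passes 120 N, or if a joint passes its speed limit or range.

### The arm

A 7-joint arm with a two-finger parallel gripper is mounted at the origin on the work surface. World frame = base frame: x ahead of the robot, y to its left, z up, the work surface at z = 0. Lengths are in m, angles in rad, forces in N, time in s.
With the tool pointing down it reaches from about 0.35 to 0.9 m from the base axis. Payload 19.9 kg.
Tool frame: the origin (TCP) lies between the finger pads; the fingertips stand 19 mm ahead of it and the grasp point (between the pads) is the TCP; z points along the fingers, y is the direction in which the jaws open and shut (so a half turn about z gives the same grasp; the last joint's range is limited). The gripper opens to 94 mm and grips with 3 to 60 N. Pads are 16 mm wide; open, the fingers measure 119 mm over their backs; the gripper's body (75 mm by 177 mm) begins 78 mm behind the grasp point.
Start: joints at [-1.298, 0.417, -0.01, 1.614, 0.005, 1.111, -0.053], TCP at [0.194, 0.594, 0.19] pointing down, gripper open.
Joint ranges: [-2.81, 2.81], [-0.39, 2.02], [-1.27, 1.25], [0.06, 2.57], [-1.19, 4.33], [0.19, 2], [-2.82, 2.82]. Speed limits (rad/s): [1.89, 1.89, 2.39, 2.39, 3.01, 3.01, 3.01].

### API

Orientations are given as a 3x3 rotation matrix whose columns are the frame's x, y, z axes.
In Python, from rig import robot gives the robot as it stands. Calls block until the motion is done:
- robot.move_ptp(position, orientation): joint-space move of the TCP to a pose.
- robot.move_linear(position, velocity=0.15, frame=None, threshold=None): straight line of the TCP; frame=None keeps the orientation; velocity is the mean speed in m/s. With threshold (N) it stops when the force on the tool has changed by that much, and returns True; else False.
- robot.goto_joints(angles): joint-space move.
- robot.gripper_to(opening): finger opening in m; the grip force is fixed at half the most; returns when the fingers have stopped.
- robot.pause(seconds).
- robot.ik(position, orientation): joint angles nearest the present ones, or None.
- robot.get_state(): the state.
- robot.grab_frame(name): name is "scene" or "top" or "wrist"; returns the picture (420x560x3 uint8, red, green, blue); there is no depth.
- robot.camera_info(name): a dict with "fx", "fy", "cx", "cy" (pixels), "dist" ([k1, k2, p1, p2, k3] as OpenCV has them; the pictures are not rectified), "rvec" (rotation vector, rad) and "tvec" (3), from world to camera coordinates, as OpenCV has them. Camera axes: x right, y down, z forward; pixel columns grow to the right and rows downward; lengths in m; the calibration is good to about 2 mm. A picture is of the moment at which its call begins: read the wrist's pose just before it. camera_info takes no time and is no camera call; for the wrist camera it gives the pose at the moment of the call.
A pose or a line that the arm cannot do raises robot.PlanningError and nothing moves.
- robot.sign_off(): hands the job in, once; it reports no verdict.
The state is a dict: "time": time; "qpos": joint angles; "joint_vel": joint speeds; "effort": joint torques, N m; "ee_pos": TCP position; "tool_rot": TCP orientation; "force": force on the tool from outside, world axes, zero at the start; "moment": the same for the moment, N m; "opening": finger opening in m.
Only numpy, scipy, OpenCV 4.12 (cv2) and the standard library are available. Lean on these libraries where they do the work, as an engineer would, in place of code of your own. Each camera call takes 0.05 s, during which the arm holds its last target.

## Working session

There is one attempt and no reset: what is moved stays moved. The work goes in short steps, each a Python script; the robot and the scene stay as the last script left them, time stands still between calls to the robot, and variables do not carry over. Pictures are saved under pics/ and viewed, and the job is handed in when it is done.

```bash
ls; mkdir -p pics; python3 - <<'E'
from rig import robot
import cv2
for n in ("scene","top","wrist"):
    i=robot.camera_info(n); print(n,i)
    cv2.imwrite(f"pics/{n}0.png",robot.grab_frame(n)[:,:,::-1])
s=robot.get_state();print(s['time'],s['ee_pos'],s['tool_rot'],s['opening'],s['force'])
E
```

```text
pics
scene {'fx': 384.2598456399359, 'fy': 384.2598456399359, 'cx': 281.2523851316627, 'cy': 202.76551988025892, 'dist': array([-0.06946753,  0.        ,  0.        ,  0.        ,  0.        ]), 'rvec': array([ 1.39444888,  2.30291039, -0.76590671]), 'tvec': array([ 0.28407553, -0.34499256,  1.40032091])}
top {'fx': 507.6124845687088, 'fy': 507.6124845687088, 'cx': 280.9702725856201, 'cy': 217.05207826826052, 'dist': array([-0.1517202,  0.       ,  0.       ,  0.       ,  0.       ]), 'rvec': array([ 2.16506994, -2.11185055,  0.22272348]), 'tvec': array([-0.07375717,  0.55861624,  1.22759022])}
wrist {'fx': 339.1457440197519, 'fy': 339.1457440197519, 'cx': 280.0194327383863, 'cy': 212.32164861977546, 'dist': array([-0.04306409,  0.        ,  0.        ,  0.        ,  0.        ]), 'rvec': array([-2.36387157, -1.71600401, -0.22455522]), 'tvec': array([-0.62431087, -0.0264927 ,  0.39029449])}
0.15 [0.19340214 0.59401039 0.18937988] [[-9.50886299e-01  3.09540310e-01 -2.07476200e-04]
 [ 3.09540367e-01  9.50885853e-01 -9.24919509e-04]
 [-8.90136882e-05 -9.43715548e-04 -9.99999551e-01]] 0.09419225373332633 [0.43086538 0.30217634 0.14523599]
```

View pics/top0.png

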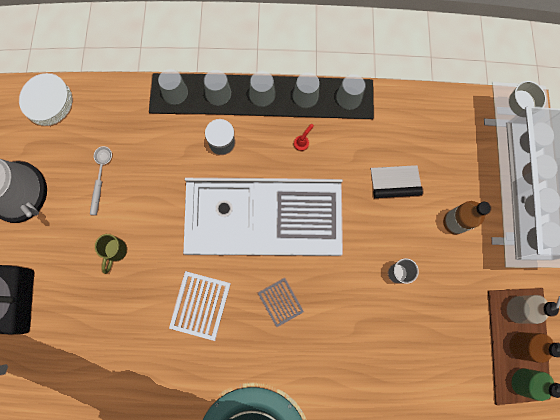

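View pics/scene0.png

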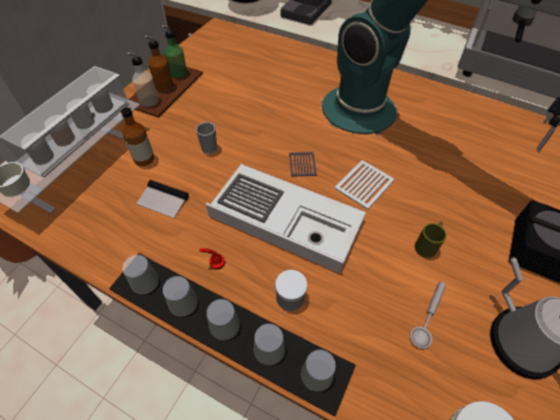

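View pics/wrist0.png

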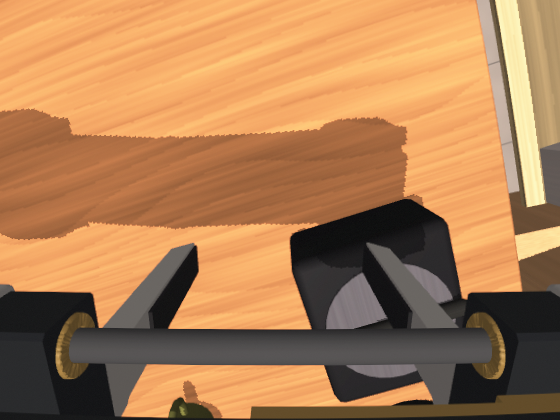

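Top view: station spans (184,180)–(342,255), with the well at (224,208) and the olive mug at (109,245), handle toward the robot. Grate candidates are dark steel on the deck (306,215), small dark on the counter (280,302) and white on the counter (200,305). The description picks (306,215), so I'll check it in a crop and measure.

```bash
cat > h.py <<'E'
import numpy as np, cv2
from rig import robot
def cam(n):
    i=robot.camera_info(n)
    K=np.array([[i['fx'],0,i['cx']],[0,i['fy'],i['cy']],[0,0,1]]);R,_=cv2.Rodrigues(i['rvec'])
    return K,np.array(i['dist']),R,np.array(i['tvec'])
def ray(n,px,z,c=None):
    K,d,R,t=c or cam(n)
    u=cv2.undistortPoints(np.array(px,float).reshape(-1,1,2),K,d).reshape(-1,2)
    D=np.c_[u,np.ones(len(u))]@R; C=-R.T@t
    return C+D*((z-C[2])/D[:,2])[:,None]
def proj(n,P,c=None):
    K,d,R,t=c or cam(n)
    return cv2.projectPoints(np.array(P,float).reshape(-1,1,3),cv2.Rodrigues(R)[0],t,K,d)[0].reshape(-1,2)
E
python3 - <<'E'
from h import *
im=cv2.imread('pics/top0.png')
cv2.imwrite('pics/top0c.png',cv2.resize(im[165:265,175:355],None,fx=4.4,fy=4.4,interpolation=cv2.INTER_CUBIC))
cv2.imwrite('pics/mugc.png',cv2.resize(im[215:285,70:150],None,fx=7,fy=7,interpolation=cv2.INTER_CUBIC))
E
```

```text
(no output)
```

View pics/top0c.png

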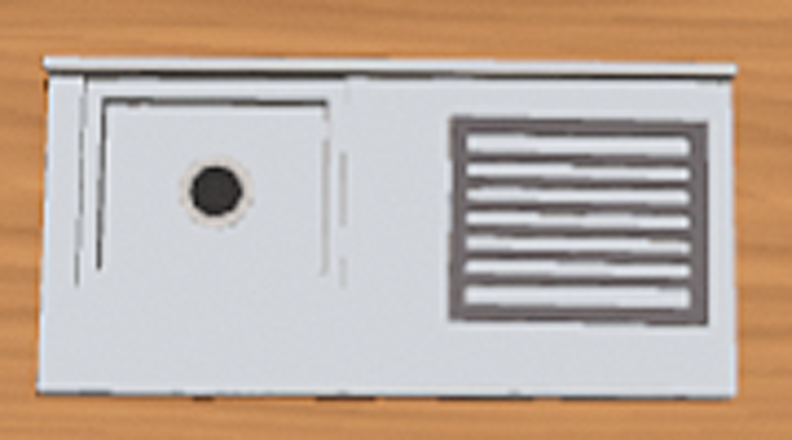

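View pics/mugc.png

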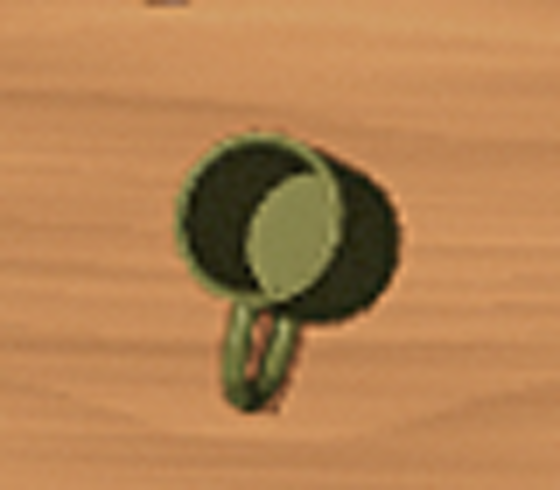

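The crop confirms the choice: the dark grate lies on the deck, nearly square, with a gap to the upstand. The mug's handle points down in the image, toward the robot. Now measuring.

```bash
python3 - <<'E'
from h import *
im=cv2.imread('pics/top0.png'); c=cam('top')
hsv=cv2.cvtColor(im,cv2.COLOR_BGR2HSV)
# station: low saturation region in ROI
def roi(m,x0,y0,x1,y1):
    o=np.zeros_like(m); o[y0:y1,x0:x1]=m[y0:y1,x0:x1]; return o
S=roi(((hsv[...,1]<70)).astype(np.uint8)*255,175,170,352,265)
ct=max(cv2.findContours(S,cv2.RETR_EXTERNAL,cv2.CHAIN_APPROX_NONE)[0],key=cv2.contourArea)
p=ct.reshape(-1,2)
front=np.array([[x,max(p[p[:,0]==x,1])] for x in range(192,335)],float)
rear=np.array([[x,min(p[p[:,0]==x,1])] for x in range(192,335)],float)
W=ray('top',front,0.04,c); 
def fit(W):
    vx,vy,x0,y0=cv2.fitLine(W[:,:2].astype(np.float32),cv2.DIST_HUBER,0,.01,.01).ravel()
    return np.array([x0,y0]),np.array([vx,vy])*np.sign(vy)
f0,fd=fit(W); r0,rd=fit(ray('top',rear,0.06,c))
lf=np.array([[min(p[p[:,1]==y,0]),y] for y in range(200,245)],float); rt=np.array([[max(p[p[:,1]==y,0]),y] for y in range(200,245)],float)
l0,ld=fit(ray('top',lf,0.04,c)); q0,qd=fit(ray('top',rt,0.04,c))
yaw=lambda d:np.degrees(np.arctan2(-d[0],d[1]))
print('front',yaw(fd),'rear',yaw(rd),'L',ld,'R',qd)
a=np.radians((yaw(fd)+yaw(rd))/2); ux=np.array([np.cos(a),np.sin(a)]);uy=np.array([-np.sin(a),np.cos(a)])
print('a',np.degrees(a),'front x',f0@ux,'rear x',r0@ux,'left y',l0@uy,'right y',q0@uy, 'depth',(r0-f0)@ux,'len',(l0-q0)@uy)
ctr=ux*((f0@ux+.096+r0@ux-.094)/2)+uy*((l0@uy+q0@uy)/2); print('station',ctr)
G=roi(((hsv[...,2]<150)).astype(np.uint8)*255,272,186,340,242)
gc=max(cv2.findContours(G,cv2.RETR_EXTERNAL,cv2.CHAIN_APPROX_NONE)[0],key=cv2.contourArea)
gw=ray('top',gc.reshape(-1,2),0.048,c)
r=cv2.minAreaRect((gw[:,:2]*1000).astype(np.float32)); print('grate',r)
g=np.array(r[0])/1000-ctr; print('grate in station',g@ux,g@uy); b=cv2.boxPoints(r)/1000-ctr; print(np.c_[b@ux,b@uy])
# mug rim
M=roi(cv2.inRange(hsv,(25,40,70),(50,255,255)),70,215,150,285)
mc=np.argwhere(M>0)[:,::-1]
cv2.imwrite('pics/mugmask.png',cv2.resize(M[215:285,70:150],None,fx=6,fy=6))
rim=np.array([[70+x/7,215+y/7] for x,y in [(178,215),(343,215),(260,132),(255,303),(200,160),(320,160),(200,278)]])
w=ray('top',rim,0.08,c);print(w)
A=np.c_[2*w[:,:2],np.ones(len(w))];s=np.linalg.lstsq(A,(w[:,:2]**2).sum(1),rcond=None)[0];print('mug',s[:2],np.sqrt(s[2]+s[0]**2+s[1]**2))
print('handle tip',ray('top',[[70+249/7,215+408/7]],0.045,c))
E
```

```text
front 1.5349118 rear 1.0960242 L [0.99967897 0.02533625] R [0.99999917 0.00129297]
a 1.315468 front x 0.46628502 rear x 0.6571336 left y 0.17205484 right y -0.2264074 depth 0.19084857 len 0.39846224
station [ 0.56318486 -0.01425087]
grate ((568.9536743164062, -122.94538116455078), (119.36908721923828, 148.6675262451172), 0.26345762610435486)
grate in station 0.0032719714710413594 -0.10879830228216443
[[-0.0550377  -0.03338126]
 [-0.05776729 -0.18202373]
 [ 0.06158168 -0.18421534]
 [ 0.06431122 -0.03557288]]
[[0.47068172 0.39664123 0.08      ]
 [0.47260041 0.3370087  0.08      ]
 [0.50107748 0.36924331 0.08      ]
 [0.44060773 0.36632769 0.08      ]
 [0.49044763 0.39023891 0.08      ]
 [0.49179176 0.34675591 0.08      ]
 [0.44871293 0.38686691 0.08      ]]
mug [0.47085553 0.36711906] 0.029919737716884776
handle tip [[0.40595335 0.37699807 0.045     ]]
```

View pics/mugmask.png

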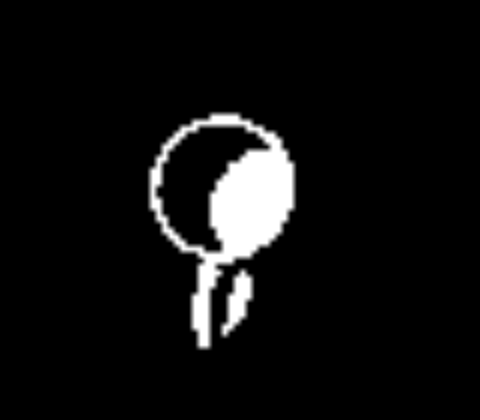

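```bash
cat >> h.py <<'E'
A=np.radians(1.3); C0=np.array([0.5632,-0.0143])
ux=np.array([np.cos(A),np.sin(A)]);uy=np.array([-np.sin(A),np.cos(A)])
def st(x,y,z): return np.r_[C0+ux*x+uy*y,z]
def sinv(p): d=np.array(p[:2])-C0; return np.array([d@ux,d@uy])
def rot(yd):  # tool down with tool y along yd
    y=np.r_[yd,0]/np.linalg.norm(yd); z=np.array([0,0,-1.]); return np.c_[np.cross(y,z),y,z]
def rep(m=''):
    s=robot.get_state(); print(m,round(s['time'],2),'st',(sinv(s['ee_pos'])*1000).round(1),'z',round(s['ee_pos'][2]*1000,1),'F',np.round(s['force'],1),'op',round(s['opening'],4)); return s
def snap(n,f,box=None,k=1):
    im=robot.grab_frame(n)[:,:,::-1]
    if box: im=cv2.resize(im[box[1]:box[3],box[0]:box[2]],None,fx=k,fy=k,interpolation=cv2.INTER_CUBIC)
    cv2.imwrite('pics/'+f,im)
E
python3 - <<'E'
from h import *
robot.move_ptp(st(-.080,-.109,.14),rot(uy)); rep('above')
for n,R in (('a',rot(ux)),('b',rot(-ux))): print(n,robot.ik(st(.01,-.2,.062),R), robot.ik(st(.026,.02,.062),R))
robot.move_linear(st(-.080,-.109,.062),0.1); rep('down')
print(robot.move_linear(st(-.020,-.109,.062),0.03,threshold=7)); rep('pushed')
E
```

```text
above 2.89 st [ -79.7 -108.5] z 140.0 F [0.6 0.5 0.3] op 0.0939
a [-0.38164953  0.79787976  1.01092729  1.76245125 -0.7801159   1.03999521
  0.94468821] [-0.7680713   0.74358131  0.99825911  1.83358848 -0.74613451  0.99398309
  0.57313554]
b [-0.41460593  0.84264866  1.0794653   1.76334608 -0.84346557  1.0781075
 -2.15149221] [ 0.35619135  0.56465528 -0.55031309  1.79534333  0.36976773  0.88567154
  2.80178247]
down 3.83 st [ -79.7 -109.1] z 62.5 F [-0.3 -0.2  0. ] op 0.094
False
pushed 5.97 st [ -20.1 -109. ] z 62.0 F [ 0.4 -0.5  0.4] op 0.0939
```

```bash
python3 - <<'E'
from h import *
snap('scene','s1.png',(180,120,400,290),3.5)
snap('top','t1.png',(165,150,365,280),4)
E
```

```text
(no output)
```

View pics/s1.png

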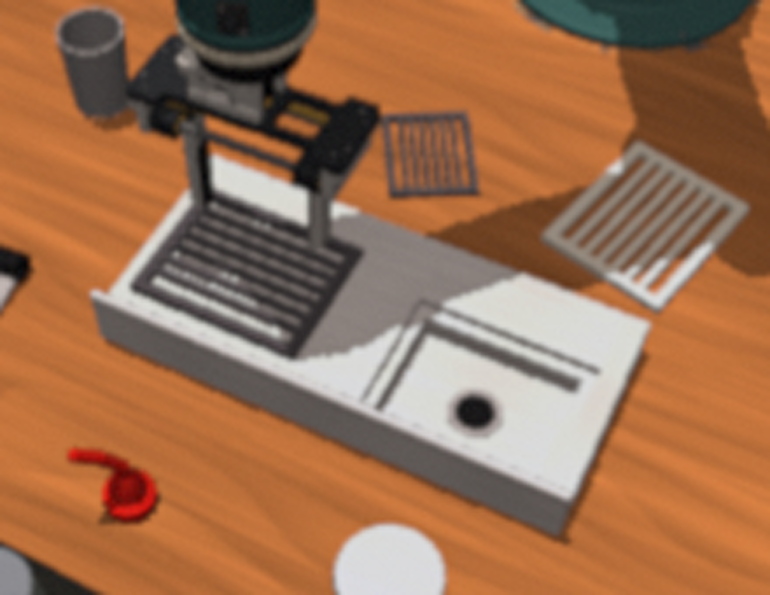

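View pics/t1.png

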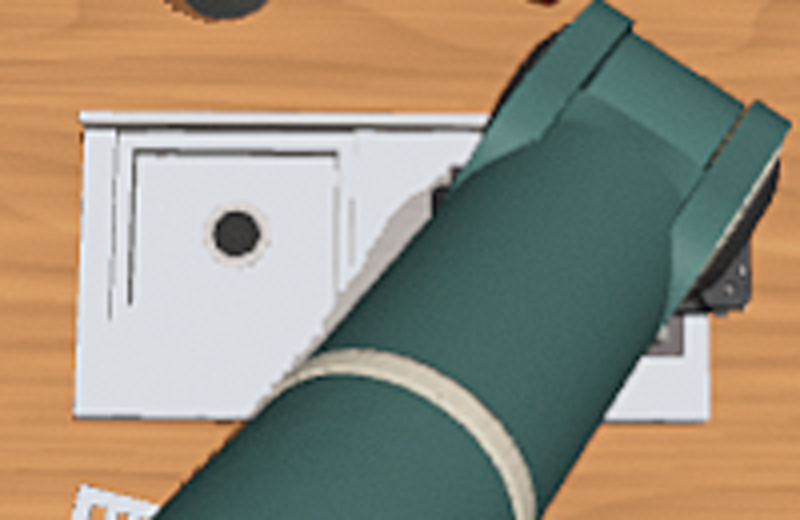

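```bash
python3 - <<'E'
from h import *
s=robot.get_state(); p=s['ee_pos'];print(p,s['tool_rot'].round(3))
k=3.5
im=cv2.imread('pics/s1.png')
for sg in (1,-1):
  for z in (-.019,0):
    q=p+np.r_[uy*sg*.052,z]; u=(proj('scene',q)[0]-[180,120])*k; print(sg,z,u); cv2.circle(im,tuple(int(v) for v in u),4,(0,0,255) if z else (0,255,0),-1)
for y in(-.1,-.05): 
    pass
for a,b in ((.0612,-.034),(-.058,-.034),(-.058,-.184)):
    u=(proj('scene',st(a,b,.048))[0]-[180,120])*k; cv2.circle(im,tuple(int(v) for v in u),4,(255,0,0),-1)
for a,b in ((-.096,-.2),(-.096,.2)):
    u=(proj('scene',st(a,b,.04))[0]-[180,120])*k; cv2.circle(im,tuple(int(v) for v in u),4,(255,0,255),-1)
cv2.imwrite('pics/s1b.png',im)
E
```

```text
[ 0.54563188 -0.12375949  0.06203684] [[-1.    -0.023  0.   ]
 [-0.023  1.     0.   ]
 [-0.     0.    -1.   ]]
1 -0.019 [317.94563458 271.88312059]
1 0 [317.71084352 257.27345709]
-1 -0.019 [206.56325485 227.7445624 ]
-1 0 [204.8188234  212.90357882]
```

View pics/s1b.png

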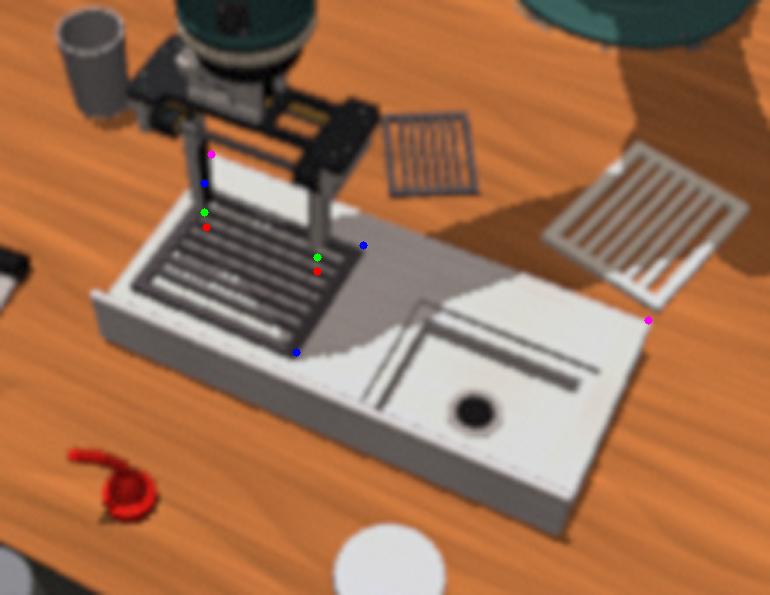

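```bash
python3 - <<'E'
from h import *
snap('wrist','w1.png')
im=cv2.imread('pics/s1.png')
cv2.imwrite('pics/s1z.png',cv2.resize(im[100:320,140:380],None,fx=2.7,fy=2.7,interpolation=cv2.INTER_CUBIC))
E
```

```text
(no output)
```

View pics/w1.png

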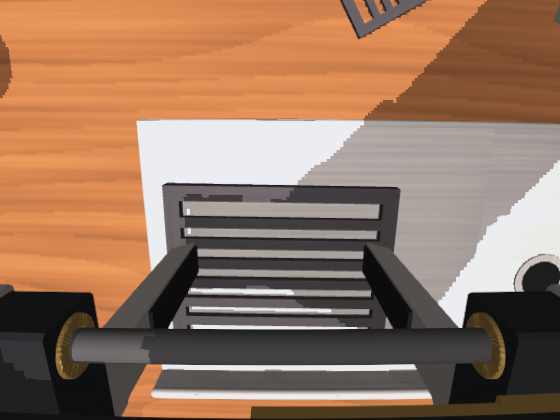

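View pics/s1z.png

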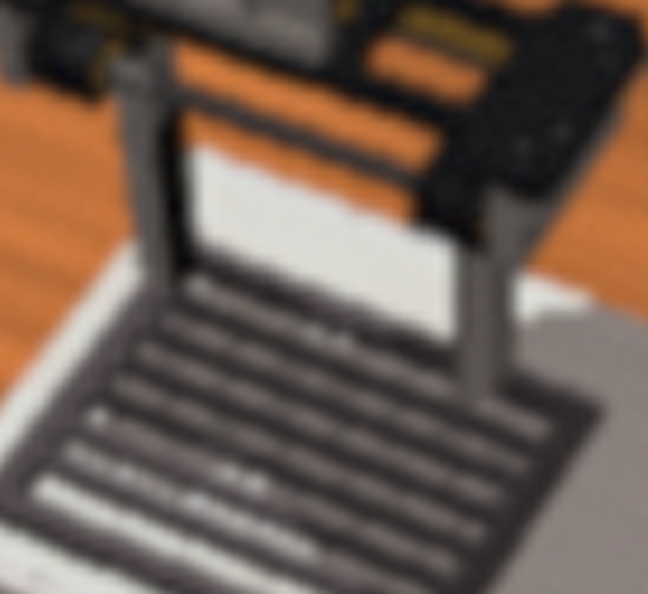

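```bash
python3 - <<'E'
from h import *
p=robot.get_state()['ee_pos']
for dz in (-.019,0,.019):
  for dx in(-.008,.008):
    print(dz,dx,[proj('wrist',p+np.r_[uy*sg*.047+ux*dx,dz])[0].round(0) for sg in(1,-1)],[((proj('scene',p+np.r_[uy*sg*.047+ux*dx,dz])[0]-[180,120])*3.5).round(0) for sg in(1,-1)])
def R(n,u):
    K,d,R_,t=cam(n); v=cv2.undistortPoints(np.array(u,float).reshape(1,1,2),K,d).ravel(); D=R_.T@np.r_[v,1]; return -R_.T@t,D/np.linalg.norm(D)
# right finger in wrist (365,245) = +y finger
a,d=R('wrist',(366,246)); b,e=R('scene',(180+(140+462/2.7)/3.5,120+(100+392/2.7)/3.5))
s=np.linalg.lstsq(np.c_[d,-e],b-a,rcond=None)[0]; P=a+s[0]*d;Q=b+s[1]*e;print(P,Q,sinv(P),sinv(Q),'wristcam',a)
E
```

```text
-0.019 -0.008 [array([351., 227.]), array([209., 227.])] [array([317., 263.]), array([217., 223.])]
-0.019 0.008 [array([350., 250.]), array([210., 250.])] [array([308., 277.]), array([207., 236.])]
0 -0.008 [array([358., 237.]), array([203., 237.])] [array([317., 248.]), array([215., 208.])]
0 0.008 [array([356., 261.]), array([204., 261.])] [array([308., 262.]), array([205., 222.])]
0.019 -0.008 [array([365., 248.]), array([195., 248.])] [array([316., 233.]), array([213., 193.])]
0.019 0.008 [array([363., 274.]), array([197., 275.])] [array([307., 247.]), array([203., 206.])]
[ 0.53913354 -0.0739415   0.07108502] [ 0.54222303 -0.07884935  0.07086245] [-0.02541337 -0.05908015] [-0.02243603 -0.06405683] wristcam [ 0.47049553 -0.12553686  0.25604085]
```

```bash
python3 - <<'E'
from h import *
for q in ((-.096,-.2,.04),(-.058,-.184,.048),(-.058,-.034,.048)): print(q,proj('wrist',st(*q)).round(1))
s=robot.get_state();print(s['opening'],s['ee_pos'])
E
```

```text
(-0.096, -0.2, 0.04) [[133.8 121.3]]
(-0.058, -0.184, 0.048) [[160.1 183.8]]
(-0.058, -0.034, 0.048) [[400.3 183.7]]
0.09415727276840277 [ 0.54562167 -0.1237437   0.0619983 ]
```

Wrist and scene views both show the fingertips about 15–19 mm above the reported TCP instead of 19 mm below it, so the pads skimmed over the grate without moving it. I'll measure the real tip offset by touching the bare deck gently in front.

```bash
python3 - <<'E'
from h import *
robot.move_linear(st(-.078,-.109,.066),0.1); rep('back')
print(robot.move_linear(st(-.078,-.109,.018),0.03,threshold=4)); rep('touch')
E
```

```text
back 6.86 st [ -77.4 -108.9] z 66.2 F [-0.1  0.8 -0.5] op 0.0938
True
touch 8.1 st [ -78. -109.] z 24.7 F [-2.   1.9 11.1] op 0.0939
```

```bash
python3 - <<'E'
from h import *
robot.move_linear(st(-.078,-.109,.0285),0.05); rep('up')
print(robot.move_linear(st(-.020,-.109,.0285),0.03,threshold=7)); rep('pushed')
E
```

```text
up 8.35 st [ -77.9 -109. ] z 28.6 F [ 0.4 -0.7  0.9] op 0.0944
True
pushed 9.56 st [ -41.7 -108.7] z 27.9 F [-1.4  1.1  1.3] op 0.0941
```

```bash
python3 - <<'E'
from h import *
print(robot.move_linear(st(-.034,-.109,.0285),0.03,threshold=12)); rep('pushed')
robot.move_linear(st(-.055,-.109,.0285),0.1)
robot.move_linear(st(-.055,-.109,.10),0.2)
robot.move_ptp(st(.015,-.215,.10),rot(ux)); rep('side')
snap('top','t2.png',(165,150,365,280),4); snap('scene','s2.png',(180,120,400,290),3.5)
E
```

```text
True
pushed 9.77 st [ -41.7 -108.7] z 27.4 F [-1.8  0.9  1.4] op 0.094
side 11.68 st [  14.6 -214.7] z 99.4 F [-0.2  0.6  1.2] op 0.0938
```

View pics/t2.png

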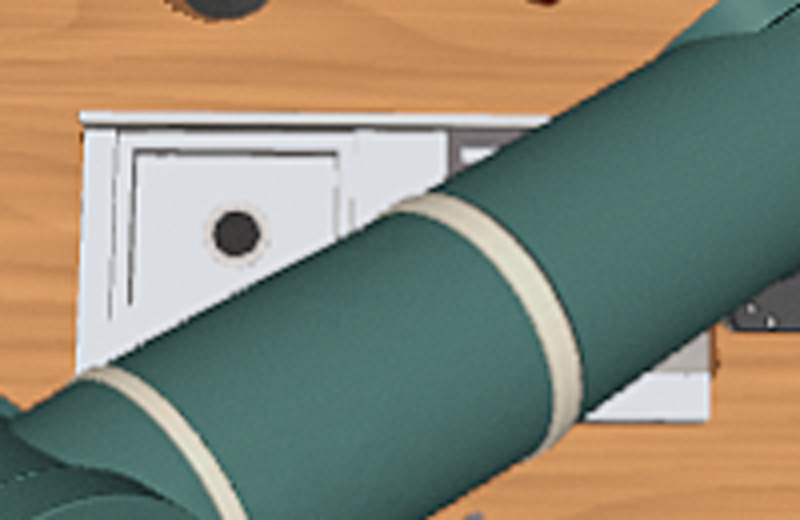

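View pics/s2.png

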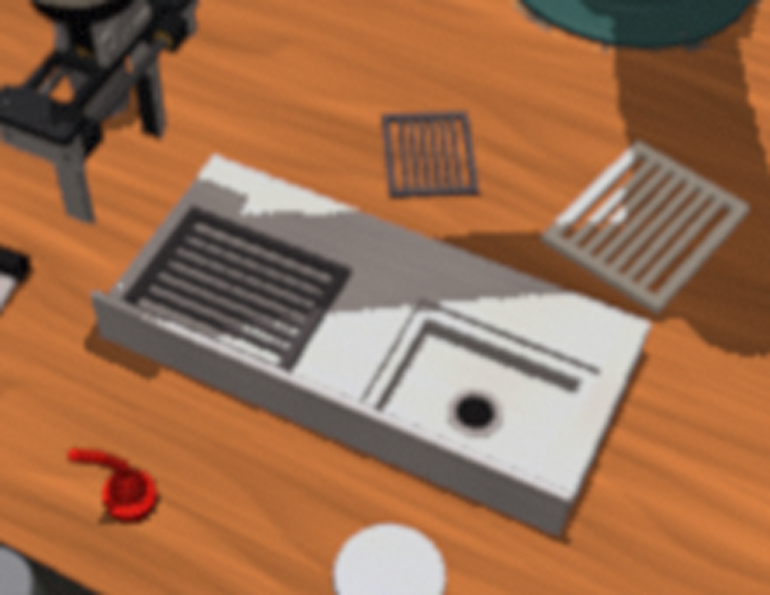

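```bash
python3 - <<'E'
from h import *
robot.gripper_to(.07)
robot.move_linear(st(.024,-.215,.029),0.15); rep('down')
print(robot.move_linear(st(.025,-.02,.029),0.08,threshold=15)); rep('p1')
print(robot.move_linear(st(.026,.019,.029),0.03,threshold=15)); rep('p2')
snap('scene','s3.png',(180,120,400,290),3.5);snap('wrist','w3.png')
E
```

```text
down 12.98 st [  24.  -215.5] z 29.5 F [ 0.2 -0.6  0.8] op 0.0702
False
p1 15.57 st [ 25.2 -20.6] z 29.4 F [-0.2 -4.3 -1.1] op 0.0701
False
p2 17.02 st [26.  18.9] z 29.1 F [ 0.2 -0.1  0.3] op 0.0703
```

View pics/s3.png

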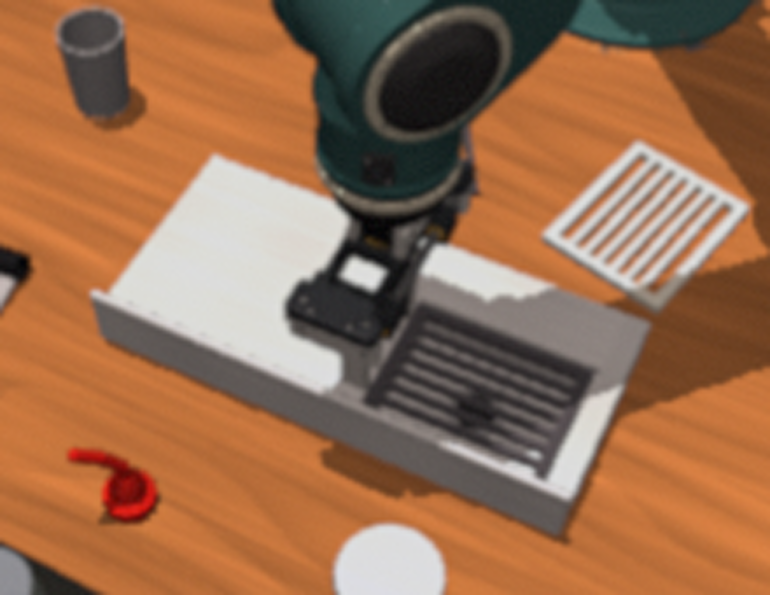

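View pics/w3.png

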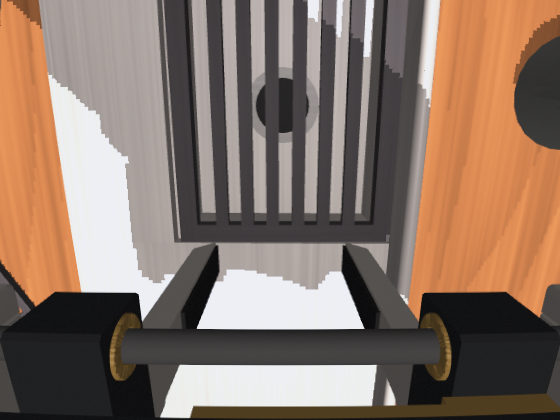

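```bash
python3 - <<'E'
from h import *
robot.move_linear(st(.026,.005,.03),0.1)
robot.move_linear(st(.026,.005,.12),0.25)
robot.gripper_to(.094)
m=np.array([.4709,.3671]); j=np.array([np.cos(np.radians(81)),np.sin(np.radians(81))])
robot.move_ptp(np.r_[m,.12],rot(j)); s=rep('above mug'); print(s['qpos'])
snap('top','t4.png',(65,160,345,280),2.8); snap('wrist','w4.png'); 
im=robot.grab_frame('top');cv2.imwrite('pics/t4full.png',im[:,:,::-1])
E
```

```text
above mug 19.97 st [-82.7 382. ] z 120.1 F [ 0.4 -0.3  0.6] op 0.0939
[-1.37385704  0.6132723   0.9222113   1.77350281 -0.55984545  1.04089308
  1.16658788]
```

View pics/t4.png

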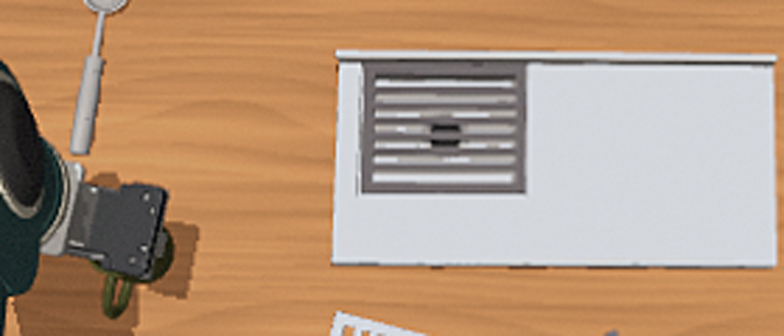

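View pics/w4.png

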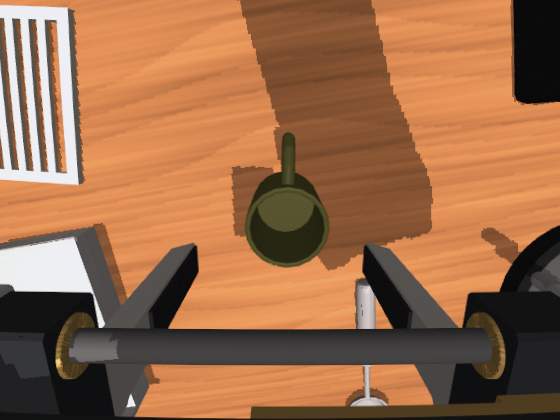

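The grate appears to lie in the well: its edges run parallel to the station, with the trailing edge at about (253,206) in full-frame pixels. I'll check its rectangle numerically and refine the mug centre from the wrist view, where the rim centre is at about (287,226).

```bash
python3 - <<'E'
from h import *
im=cv2.imread('pics/t4full.png');hsv=cv2.cvtColor(im,cv2.COLOR_BGR2HSV)
m=np.zeros(im.shape[:2],np.uint8); m[184:232,191:258]=(hsv[184:232,191:258,2]<150)*255
gc=max(cv2.findContours(m,cv2.RETR_EXTERNAL,cv2.CHAIN_APPROX_NONE)[0],key=cv2.contourArea)
w=ray('top',gc.reshape(-1,2),.04); r=cv2.minAreaRect((w[:,:2]*1000).astype(np.float32));print(r,sinv(np.array(r[0])/1000))
wr=cv2.imread('pics/w4.png');h=cv2.cvtColor(wr,cv2.COLOR_BGR2HSV)
M=cv2.inRange(h,(22,60,15),(45,255,200));M[:185]=0;M[275:]=0;M[:,:230]=0;M[:,345:]=0
pts=[]
for (u,v) in ((246,226),(329,226),(287,267),(258,255),(317,255)): pts.append((u,v))
P=ray('wrist',pts,.08);print(P);A_=np.c_[2*P[:,:2],np.ones(len(P))];s=np.linalg.lstsq(A_,(P[:,:2]**2).sum(1),rcond=None)[0];print('mug',s[:2],np.sqrt(s[2]+s[:2]@s[:2]))
print('handle tip',ray('wrist',[(288,134)],.06))
E
```

```text
((587.4652099609375, 89.62278747558594), (114.67411041259766, 150.99436950683594), 1.5850642919540405) [0.0266167  0.10334553]
[[0.46545731 0.34193288 0.08      ]
 [0.47500981 0.40115763 0.08      ]
 [0.50187331 0.36624605 0.08      ]
 [0.48895233 0.34653924 0.08      ]
 [0.49591303 0.3896492  0.08      ]]
mug [0.47215974 0.37128022] 0.030036497431621588
handle tip [[0.40689861 0.38218873 0.06      ]]
```

```bash
python3 - <<'E'
from h import *
m=np.array([.4717,.3692]); j=np.array([np.cos(np.radians(81)),np.sin(np.radians(81))])
robot.move_linear(np.r_[m,.10],0.1)
print(robot.move_linear(np.r_[m,.017],0.1,threshold=6)); rep('down')
robot.gripper_to(.05); rep('grip')
robot.move_linear(np.r_[m,.13],0.12); rep('lift')
snap('wrist','w5.png')
robot.move_ptp(st(.0263,.1032,.13),rot(uy)); rep('over')
snap('scene','s5.png',(180,60,480,290),2.6)
E
```

```text
False
down 21.45 st [-82.4 385.7] z 17.5 F [0.5 0.5 0.1] op 0.0939
grip 22.07 st [-82.8 385.7] z 17.1 F [-0.9  0.8  2.5] op 0.0606
lift 23.16 st [-83.2 385.3] z 129.3 F [-0.1  0.2 -3.5] op 0.0606
over 24.37 st [ 26.1 104.8] z 129.7 F [ 0.4 -0.1 -2.9] op 0.0605
```

View pics/w5.png

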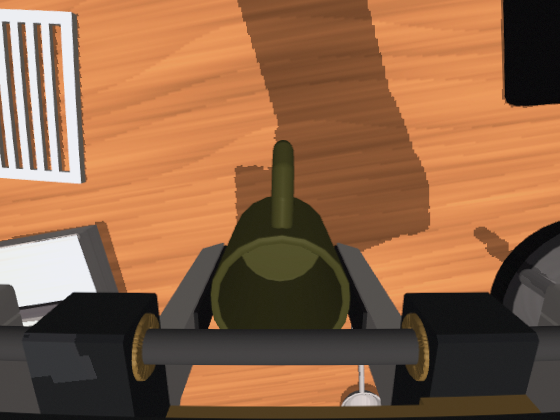

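View pics/s5.png

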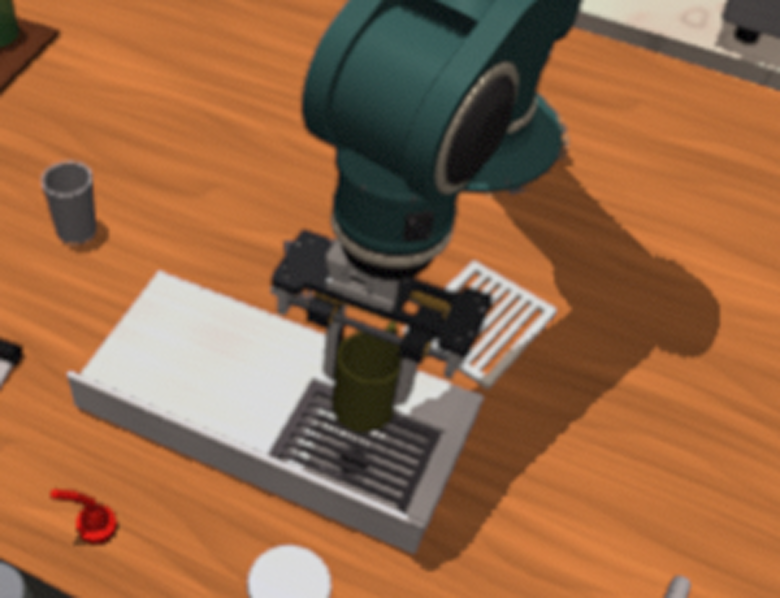

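```bash
python3 - <<'E'
from h import *
# wrist pose now (rigid to tool): find rim centre in tool frame, rim height = TCP z +.063
s=robot.get_state(); p=s['ee_pos']; z=p[2]+.063
P=ray('wrist',[(212,297),(350,297),(281,237),(228,259),(334,259)],z)
A_=np.c_[2*P[:,:2],np.ones(len(P))];q=np.linalg.lstsq(A_,(P[:,:2]**2).sum(1),rcond=None)[0]
print('rim off st mm',(sinv(q[:2])-sinv(p))*1000,'r',np.sqrt(q[2]+q[:2]@q[:2]))
P=ray('scene',[(180+u/2.6,60+v/2.6) for u,v in ((334,357),(401,355),(367,376),(345,371),(390,371))],z)
A_=np.c_[2*P[:,:2],np.ones(len(P))];q=np.linalg.lstsq(A_,(P[:,:2]**2).sum(1),rcond=None)[0]
print('scene off',(sinv(q[:2])-sinv(p))*1000,'r',np.sqrt(q[2]+q[:2]@q[:2]))
E
```

```text
rim off st mm [0.14498404 0.29116499] r 0.029826880568394335
scene off [-5.21221198 -6.55573836] r 0.031803044051682196
```

```bash
python3 - <<'E'
from h import *
robot.move_linear(st(.0263,.1032,.066),0.08); rep('near')
print(robot.move_linear(st(.0263,.1032,.050),0.015,threshold=2.5)); rep('touch')
snap('scene','s6.png',(180,60,480,290),2.6)
E
```

```text
near 25.37 st [ 26.6 103.1] z 66.4 F [-0.1 -0.9 -2.4] op 0.0606
True
touch 26.02 st [ 26.3 103.2] z 57.0 F [-0.2 -0.2  5.4] op 0.0602
```

View pics/s6.png

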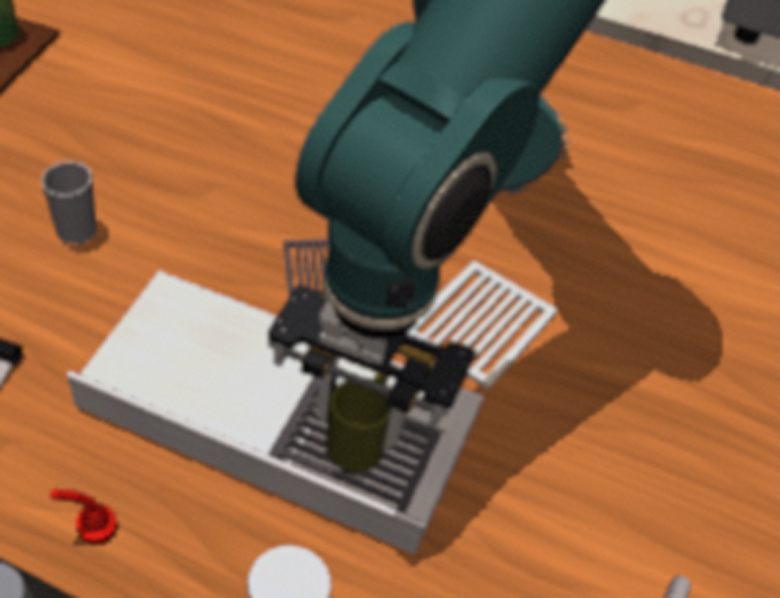

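Contact came at TCP z = 57.0 mm, exactly 40 mm above the grasp height, which means the grate top is level with the flat top. Now releasing, retreating straight up and checking.

```bash
python3 - <<'E'
from h import *
robot.gripper_to(.092); rep('open')
robot.move_linear(st(.0263,.1032,.16),0.12)
robot.move_ptp(np.array([.35,.48,.2]),rot(uy)); rep('away')
im=robot.grab_frame('top')[:,:,::-1]; cv2.imwrite('pics/t7full.png',im)
cv2.imwrite('pics/t7.png',cv2.resize(im[165:275,175:355],None,fx=4.4,fy=4.4,interpolation=cv2.INTER_CUBIC))
snap('scene','s7.png')
E
```

```text
open 26.75 st [ 25.7 103.3] z 56.6 F [ 0.  -0.7 -0.1] op 0.0919
away 29.43 st [-200.9  498. ] z 200.0 F [-0.2  0.1  0.4] op 0.0921
```

View pics/t7.png

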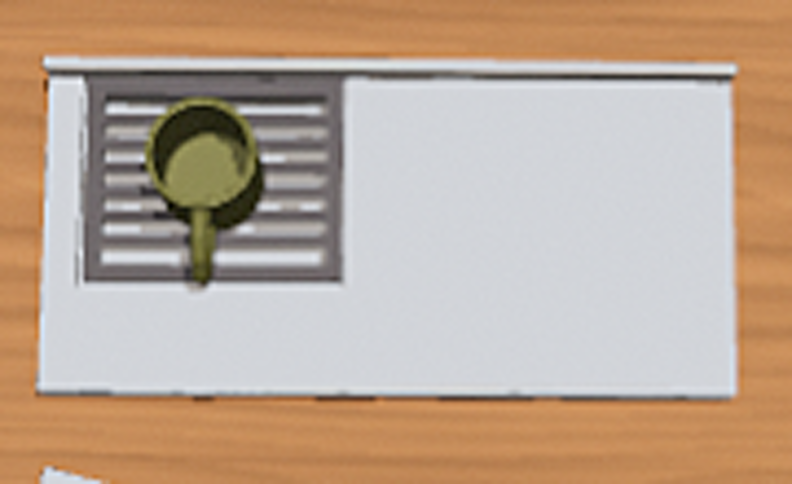

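View pics/s7.png

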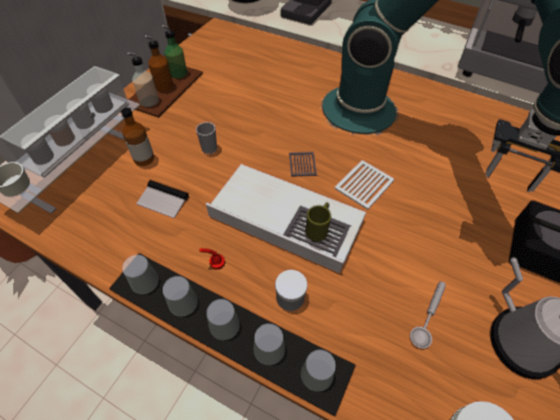

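```bash
python3 - <<'E'
from h import *
P=ray('top',[(175+u/4.4,165+v/4.4) for u,v in ((145,153),(261,153),(203,97),(203,212),(162,112),(244,112),(162,194))],.12)
A_=np.c_[2*P[:,:2],np.ones(len(P))];q=np.linalg.lstsq(A_,(P[:,:2]**2).sum(1),rcond=None)[0]
print('mug st',sinv(q[:2])*1000,np.sqrt(q[2]+q[:2]@q[:2]))
im=cv2.imread('pics/t7full.png');hsv=cv2.cvtColor(im,cv2.COLOR_BGR2HSV)
m=np.zeros(im.shape[:2],np.uint8); m[184:228,191:258]=(hsv[184:228,191:258,2]<150)*255
gc=max(cv2.findContours(m,cv2.RETR_EXTERNAL,cv2.CHAIN_APPROX_NONE)[0],key=cv2.contourArea)
r=cv2.minAreaRect((ray('top',gc.reshape(-1,2),.04)[:,:2]*1000).astype(np.float32)); print('grate',r,sinv(np.array(r[0])/1000)*1000)
robot.sign_off()
E
```

```text
mug st [24.6991051  99.91941843] 0.031884312034307354
grate ((588.7463989257812, 89.66370391845703), (112.10879516601562, 150.9834747314453), 1.5844210386276245) [ 27.89848275 103.35736496]
the job is handed in; nothing more can be done
```

The grate is in the well and the olive mug stands upright in the middle of it. I handed the job in at about 29 s of the 64 s allowed.

I pushed the grate square against the upstand, then slid it along the deck with two fingers until it dropped in. After that I gripped the mug, carried it over and set it down with about 5 N of contact force.

**Last checks:**
- **Grate:** the last top view put its centre at about (27.9, 103.4) mm in the station frame, against a home of (26, 103). It is turned within 0.3° of the station. That last x is skewed because the mask cut off part of the grate; the view before placing the mug gave 26.6 mm.
- **Flush:** I inferred this from the mug, which touched down exactly 40 mm above the height I gripped it at. The well edges also look clean all round in the pictures.
- **Mug:** the top view put it at (24.7, 99.9) mm, about 4 mm from the middle of the grate. The arm's own position at release, with the mug centred in the gripper, gave about (26, 103) mm. The two disagree by about 3.5 mm, which I left as it was.
- **Bystanders:** in the last pictures they all look to be where they started.

**Disagreements:**
- **Fingertip height:** the fingertips sit about 15 mm behind the reported TCP, not 19 mm ahead as stated. My first push therefore passed over the grate without moving it. I found the true offset by touching the bare deck, where the force reached 11 N.
- **Mug in gripper:** a rough check from the scene camera put the held mug 5–7 mm off centre, while the wrist camera showed it centred. I relied on the wrist camera.

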